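# Scrub a ball in the plunger ball scrubber

## Robot

A 6-joint arm with a two-finger parallel gripper is mounted at the origin on the work surface. World frame = base frame: x ahead of the robot, y to its left, z up, the work surface at z = 0. Lengths are in m, angles in rad, forces in N, time in s.
With the tool pointing down it reaches from about 0.325 to 0.775 m from the base axis. Payload 5.5 kg.
Tool frame: the origin (TCP) lies between the finger pads; the fingertips stand 8 mm ahead of it and the grasp point (between the pads) lies 11 mm behind it (tcp_to_tips is the distance from the TCP to the fingertips, in m); z points along the fingers, y is the line along which they close (so a half turn about z gives the same grasp; the last joint's range is limited). The gripper opens to 88 mm and grips with 3 to 60 N. Pads are 20 mm wide; open, the fingers measure 115 mm over their backs; the gripper's body (75 mm by 178 mm) begins 61 mm behind the grasp point.
Start: joints at [1.05, 0.091, 1.231, -0, 1.82, -0.057], TCP at [0.268, 0.537, 0.231] pointing down, gripper open.
Joint ranges: [-2.87, 2.87], [-0.86, 2.18], [0.17, 2.46], [-1.51, 4.65], [0.06, 2.69], [-2.65, 2.65]. Speed limits (rad/s): [2.57, 2.57, 3.01, 3.14, 3.14, 3.14].

## Interface

Orientations are given as a unit quaternion [w, x, y, z].
In Python, from bench import * gives the robot as it stands. Calls block until the motion is done:
- move_to(position, orientation): joint-space move of the TCP to a pose.
- move_l(position, speed=0.15, orientation=None): straight line of the TCP; orientation=None keeps the orientation; speed is the mean speed in m/s.
- movej(angles): joint-space move.
- gripper_open() and close(): open the fingers fully, or close them until they stop; the grip force is fixed at half the most.
- hold(seconds).
- inverse_kinematics(position, orientation): joint angles nearest the present ones, or None.
- state(): the state.
- get_image(name): name is "scene" or "side" or "wrist"; returns a dict with "frame" (384x512x3 uint8, blue, green, red), "depth" (384x512 float32, m along the optical axis (not along the pixel's ray), 0 where there is no reading), "camera_matrix" (3x3 intrinsics, pixels), "view" (4x4, takes a point from world to camera coordinates). Camera axes: x right, y up, looking along -z (the intrinsics and any distortion apply to the point x, -y, -z); pixel columns grow to the right and rows downward; lengths in m; the calibration is good to about 2 mm. The wrist camera is an equidistant fisheye: a pixel r from the principal point sees the ray r / f radians off the axis. A picture is of the moment at which its call begins.
A pose or a line that the arm cannot do raises IKError and nothing moves.
- job_done(): hands the job in; it is judged then, once.
The state is a dict: "time": time; "joint_pos": joint angles; "dq": joint speeds; "joint_torque": joint torques, N m; "ee_pos": TCP position; "ee_rot": TCP orientation; "ft_force": force on the tool from outside, world axes, zero at the start; "moment": the same for the moment, N m; "finger_gap": finger opening in m; "finger_force": force on a finger pad.
Only numpy, scipy, OpenCV 4.12 (cv2) and the standard library are available. Lean on these libraries where they do the work, as an engineer would, in place of code of your own. Each camera call takes 0.05 s, during which the arm holds its last target. There are 200 camera calls.

## Task

The red ball is clamped in the sliding cradle of the ball scrubber: push the cradle along its rail until it clicks into the station under the scrubbing head and let go of it, then press the plunger knob fully down to its stop and keep it there for a moment. Let the plunger spring right back up, then push the cradle on until it clicks into the draining station at the far end of the rail. Leave the other things on the shelf where they are.

Things in the scene. Friction and masses are not known exactly. Their poses are not given: they have to be found in the camera images.
- scrubber: Fixed bench ball scrubber; grey base 185 x 430 x 12 mm. Origin: underside, straight below the plunger axis. y runs along the rail from loading end to draining end (roughly to the robot's left); x points away from the robot. Base spans x -62 to 122 mm. Column (45 x 60 mm, 185 mm high) at x = 92 mm carries a 50 mm wide bridge over the rail, 165 to 188 mm high, reaching x = -31 mm.
- cradle (a joint): Travel (m) of the grey cradle with the clamped red ball (72 mm) towards the scrubber's +y; cradle y = travel - 0.130. Starts at 0 to 0.035 (loading end). Detents: scrub station (ball under the head) 0.130; draining station 0.260, end stop 0.264. A sprung roller pulls the cradle in from within 7 mm; the crest 10 mm before or after a station takes 4 to 8 N, sliding about 1 N.
- paddle_top (a point): Middle of the top edge of the cradle's upright steel push paddle, 110 mm above the shelf. Paddle: 45 mm along the scrubber's x, 12 mm thick along the rail (y), 35 to 110 mm above the shelf, on an arm 26 mm wide (top 39 mm above the shelf), 130 mm to the robot's side of the rail's middle and level with the ball along the rail.
- drain_station (a point): Point on the rail (z = 30 mm above the shelf) where the cradle's middle is in the draining station, 130 mm along y from the scrub station; beside it the base has four dark slots, and two small steel tabs 32 mm apart on the base's front edge flank the paddle's arm. The same tabs mark the scrub station.
- plunger (a joint): Downward travel (m) of the white cup-shaped scrubbing head and its black knob: 0 = up, 0.025 = at its stop. A spring returns it; about 5 N at the top, 11 N at the stop.
- knob_top (a point): Centre of the flat top of the black mushroom knob (60 mm across) on the plunger, 235 mm above the shelf when up.
- bail_a: Turned maple bail, 112 mm long along its x, 17 mm thick, loose on the shelf in front of the scrubber; origin at the middle of its underside. Bystander.
- bail_b: The second maple bail, same size, loose to the left of the scrubber. Bystander.
- white_ball_center (a point): Centre of the loose white ball, 72 mm, resting in a dish to the right. Bystander.
- nail_brush: Wooden nail brush 100 x 45 x 34 mm, loose, to the right of the scrubber; origin at the middle of its underside. Bystander.
- mug: Steel mug, 80 mm across and 90 mm high, loose, to the left; origin at the middle of its underside. Bystander.

How it is judged:
On the way, in this order (a step that is already met when the one before it is completed fails the run):
1. the cradle rests in the scrub station (within 5 mm), not held by the robot, the plunger still up (value of joint cradle between 0.125 and 0.135 m and value of joint plunger below 0.004 m and contact force between each of the arm, the fingers and cradle below 0.3 N), for 0.2 s.
2. the plunger is pressed to its stop (last 2 mm of its 25 mm) with the cradle in the scrub station (value of joint cradle between 0.125 and 0.135 m and value of joint plunger above 0.023 m), for 0.2 s.
3. the plunger is back up with the cradle still in the scrub station (value of joint cradle between 0.125 and 0.135 m and value of joint plunger below 0.004 m), for 0.05 s.
At the end, for the whole second after the job is handed in: the cradle rests in the draining station (within 5 mm of 0.260), the plunger is up (within 4 mm), and the bails, white ball, nail brush and mug lie within 30 mm of where they started (value of joint cradle between 0.255 and 0.2655 m and velocity of joint cradle between -0.01 and 0.01 m/s and value of joint plunger below 0.004 m and distance of each of bail_a, bail_b, white_ball_center, nail_brush, mug from where it was at the start of the episode below 0.03 m); the robot touches nothing.
It fails at once if the scrubbing head is lowered more than 6 mm while the cradle is more than 6 mm off the scrub station (value of joint plunger above 0.006 m and not (value of joint cradle between 0.124 and 0.136 m)).
It fails at once if a bail, the white ball, the nail brush or the mug is moved more than 30 mm (distance of any of bail_a, bail_b, white_ball_center, nail_brush, mug from where it was at the start of the episode above 0.03 m).
It also fails if it takes over 72 s, if anything falls off the work surface, if the arm or the gripper's body presses on something with over 40 N, if the wrist force passes 120 N, or if a joint passes its speed limit or range.

## Working session

There is one attempt and no reset: what is moved stays moved. The work goes in short steps, each a Python script; the robot and the scene stay as the last script left them, time stands still between calls to the robot, and variables do not carry over. Pictures are saved under pics/ and viewed, at most 10 in all, crops included, and the job is handed in when it is done.

```bash
mkdir -p pics; ls; python3 - <<'E'
from bench import *
import cv2,numpy as np
a=get_image("scene");b=get_image("side")
for n,i in(("scene",a),("side",b)):
    cv2.imwrite(f"pics/{n}0.png",i["frame"]);np.savez(f"{n}0.npz",**{k:i[k] for k in("frame","depth","camera_matrix","view")})
    print(n,np.linalg.inv(i["view"]).round(3).tolist(),i["camera_matrix"].tolist(),(i["depth"]>0).mean(), [k for k in i])
s=state();print(s)
E
```

```text
pics
scene [[-0.285, -0.714, 0.64, 1.278], [0.959, -0.219, 0.182, 0.21], [0.011, 0.665, 0.747, 1.01], [0.0, 0.0, 0.0, 1.0]] [[357.2793160153368, 0.0, 255.84859266839618], [0.0, 357.2793160153368, 185.5848343459772], [0.0, 0.0, 1.0]] 0.9961802164713541 ['frame', 'depth', 'camera_matrix', 'view']
side [[0.99, 0.093, -0.107, 0.39], [-0.142, 0.64, -0.755, -1.036], [-0.002, 0.763, 0.647, 1.065], [0.0, 0.0, 0.0, 1.0]] [[416.19875944587375, 0.0, 250.13839661279843], [0.0, 416.19875944587375, 188.30174999146539], [0.0, 0.0, 1.0]] 0.9960072835286459 ['frame', 'depth', 'camera_matrix', 'view']
{'time': 0.1, 'joint_pos': array([ 1.05030982e+00,  9.17901518e-02,  1.23172837e+00, -1.71776312e-05,
        1.81979039e+00, -5.67133300e-02]), 'dq': array([-0.00180525, -0.00241089, -0.00177994,  0.00122553, -0.00083572,
        0.00116266]), 'joint_torque': array([ 2.03100477e-03, -4.47855127e+01, -4.07570422e+01,  6.99192728e-02,
        2.84045149e-02, -1.05668596e-04]), 'ee_pos': array([0.26829025, 0.53640787, 0.22963694]), 'ee_rot': array([-2.36250419e-04,  2.29815993e-01,  9.73233720e-01, -8.25007443e-04]), 'ft_force': array([-0.05312676,  0.35530915, -0.07646034]), 'moment': array([-0.01460981,  0.01926866,  0.00853671]), 'finger_force': 0.0, 'finger_gap': 0.0880229498012708}
```

View pics/scene0.png

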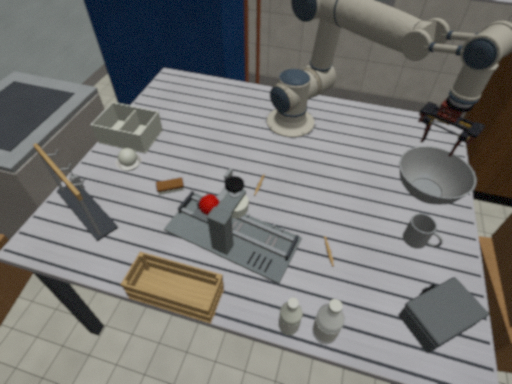

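View pics/side0.png

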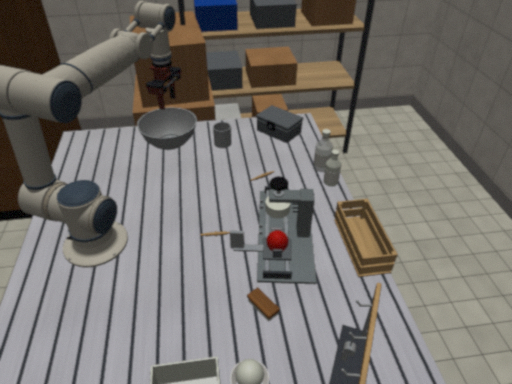

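The scene view shows the scrubber with knob at (235,184), red ball at (208,203) and column at (222,235). The side view shows the knob at (279,184), ball at (277,240), paddle at (237,239) and bail_a at about (215,234), close in front of the paddle. Next I measure these.

```bash
cat > h.py <<'E'
import numpy as np,cv2
def cloud(i):
    K,d=i["camera_matrix"],i["depth"];v,u=np.mgrid[:d.shape[0],:d.shape[1]]
    c=np.stack([(u-K[0,2])/K[0,0]*d,-(v-K[1,2])/K[1,1]*d,-d,np.ones_like(d)],-1)
    return (c@np.linalg.inv(i["view"]).T)[...,:3]
def sphere(p):
    A=np.c_[2*p,np.ones(len(p))];x=np.linalg.lstsq(A,(p**2).sum(1),rcond=None)[0]
    return x[:3],np.sqrt(x[3]+x[:3]@x[:3])
E
python3 - <<'E'
from h import *
for n,wins in(("scene",dict(knob=(220,172,250,192))),("side",dict(knob=(265,172,295,200)))):
    i=np.load(n+"0.npz");P=cloud(i);f=i["frame"].astype(int);b,g,r=f[...,0],f[...,1],f[...,2]
    m=(r>120)&(g<60)&(b<60)&(abs(P[...,2]-.08)<.06)&(P[...,0]>.3)&(i["depth"]>0)
    p=P[m];print(n,"ball",m.sum(),sphere(p))
    x0,y0,x1,y1=wins["knob"];w=np.zeros_like(m);w[y0:y1,x0:x1]=1
    q=P[w&(abs(P[...,2]-.235)<.006)&(f.max(2)<70)]
    print(" knob",len(q),q.mean(0),q.min(0),q.max(0), cv2.minAreaRect((q[:,:2]*1000).astype(np.float32)))
    bc=q.mean(0)[:2]
    near=np.hypot(P[...,0]-bc[0],P[...,1]-bc[1])<.33
    base=near&(abs(P[...,2]-.012)<.008)&(f.max(2)<150)&(f.max(2)-f.min(2)<30)&(f.max(2)>60)
    cnts,_=cv2.findContours(base.astype(np.uint8),cv2.RETR_EXTERNAL,cv2.CHAIN_APPROX_NONE)
    # top-down map
    img=np.zeros((660,660),np.uint8);pb=P[base][:,:2];ij=((pb-bc+.33)*1000).astype(int).clip(0,659);img[ij[:,0],ij[:,1]]=255
    img=cv2.morphologyEx(img,cv2.MORPH_CLOSE,np.ones((9,9)))
    c=max(cv2.findContours(img,cv2.RETR_EXTERNAL,cv2.CHAIN_APPROX_NONE)[0],key=cv2.contourArea)
    print(" base (y,x mm rel)",cv2.minAreaRect(c),"off",bc-.33)
    # paddle
    m=near&(P[...,2]>.098)&(P[...,2]<.118)&(P[...,0]<bc[0]-.085);q=P[m]
    print(" paddle top",len(q),q.mean(0),q.min(0),q.max(0))
    top=np.zeros((660,660,3),np.uint8);qq=P[near];ij=((qq[:,:2]-bc+.33)*1000).astype(int).clip(0,659)
    for (a,c_),col in zip(ij,f[near]): cv2.circle(top,(659-c_,659-a),2,col.tolist(),-1)
    cv2.imwrite(f"pics/top_{n}.png",top[:,:])
a=cv2.imread("pics/top_scene.png");b=cv2.imread("pics/top_side.png");cv2.imwrite("pics/tops.png",cv2.resize(np.hstack([a,b]),(800,400)))
E
```

```text
scene ball 204 (array([ 0.60195039, -0.14485958,  0.07525179]), np.float64(0.030994848769681012))
 knob 209 [ 0.62418411 -0.04348907  0.2341357 ] [ 0.59830511 -0.07087536  0.22960291] [ 0.64922794 -0.01581167  0.23792128] ((623.7587890625, -43.252281188964844), (50.802616119384766, 55.077850341796875), 1.4507215023040771)
 base (y,x mm rel) ((322.8974914550781, 355.13458251953125), (429.55743408203125, 186.65261840820312), 10.273330688476562) off [ 0.29418411 -0.37348907]
 paddle top 47 [ 0.47674293 -0.12087088  0.10707893] [ 0.45216801 -0.12957648  0.09830226] [ 0.49552551 -0.11422087  0.11184753]
side ball 152 (array([ 0.60287527, -0.14755537,  0.08196973]), np.float64(0.026652090427464803))
 knob 177 [ 0.62027408 -0.05255131  0.23489103] [ 0.59208617 -0.07667716  0.22950063] [ 0.64575127 -0.02522442  0.2390978 ] ((618.9076538085938, -50.97980499267578), (53.65923309326172, 51.3981819152832), 0.18771962821483612)
 base (y,x mm rel) ((292.40472412109375, 352.3367614746094), (367.5916748046875, 188.22482299804688), 9.395466804504395) off [ 0.29027408 -0.38255131]
 paddle top 70 [ 0.4749746  -0.12705654  0.10722304] [ 0.45436645 -0.13517741  0.09869193] [ 0.49604721 -0.11612015  0.11339824]
```

View pics/tops.png

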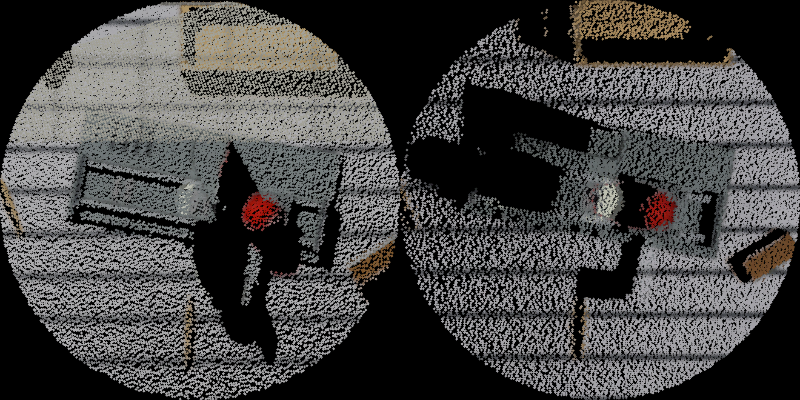

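The recovered layout is consistent with the given sizes: base 430 x 187 mm, knob height 0.234 m, paddle about 129 mm from the rail and ball about 104 mm from the knob, so cradle travel is about 0.027. The origin is about (.621, -.047) with a 10.3° yaw. I'll push with closed fingers and feel for the crest.

```bash
cat >> h.py <<'E'
O=np.array([.621,-.047]);th=np.radians(10.3)
U=np.array([np.sin(th),np.cos(th)]);V=np.array([np.cos(th),-np.sin(th)])
Q=[0,np.sin(th/2),np.cos(th/2),0]
def W(x,y,z): return [*(O+x*V+y*U),z]
Z=.082
def push(start,end,f0,bench,floor):
    """1 mm steps; stop once the force has dropped after the crest, at travel > floor"""
    peak=0;log=[]
    for y in np.arange(start,end,.001):
        bench.move_l(W(-.130,y,Z),speed=.03)
        s=bench.state();f=-(np.array(s["ft_force"])-f0)[:2]@U;log.append((round(float(y),3),round(float(f),1)))
        if y>floor: peak=max(peak,f)
        if peak>3 and f<.3*peak: break
    return log,y
E
python3 - <<'E'
import bench;from bench import *
from h import *
close();p=state()["ee_pos"]
move_l([p[0],p[1],.36],speed=.25)
move_to(W(-.13,-.15,.30),Q);move_l(W(-.13,-.15,Z),speed=.15);hold(.3)
s=state();f0=s["ft_force"];print(s["time"],s["ee_pos"],W(-.13,-.15,Z),f0,s["finger_gap"]);np.save("f0.npy",f0)
log=[]
for y in np.arange(-.14,-.04,.01):
    move_l(W(-.13,y,Z),speed=.06);log.append((round(float(y),3),round(float(-(state()["ft_force"]-f0)[:2]@U),1)))
print(log)
i=get_image("side");cv2.imwrite("pics/s1.png",i["frame"][150:300,180:340].repeat(4,0).repeat(4,1));P=cloud(i);f=i["frame"].astype(int)
m=(f[...,2]>120)&(f[...,1]<60)&(f[...,0]<60)&(abs(P[...,2]-.08)<.06)&(P[...,0]>.3)
print(sphere(P[m]),P[m].mean(0),state()["time"])
d=np.load("side0.npz");P0=cloud(d);f=d["frame"].astype(int);m=(f[...,2]>120)&(f[...,1]<60)&(f[...,0]<60)&(abs(P0[...,2]-.08)<.06)&(P0[...,0]>.3);print(P0[m].mean(0))
E
```

```text
6.6167 [ 0.46643716 -0.17141327  0.08234823] [np.float64(0.46627461280118715), np.float64(-0.1713384677249058), 0.082] [ 0.36881924  0.51270706 -0.3148071 ] 0.00043921697555020375
[(-0.14, -0.1), (-0.13, 0.9), (-0.12, 0.5), (-0.11, 1.1), (-0.1, 1.8), (-0.09, 1.5), (-0.08, 0.3), (-0.07, 0.1), (-0.06, 1.1), (-0.05, 0.9)]
(array([ 0.61453938, -0.08145118,  0.08413723]), np.float64(0.02503009178893507)) [ 0.61142433 -0.08877677  0.10004494] 9.8333
[ 0.59981502 -0.15209321  0.10097921]
```

View pics/s1.png

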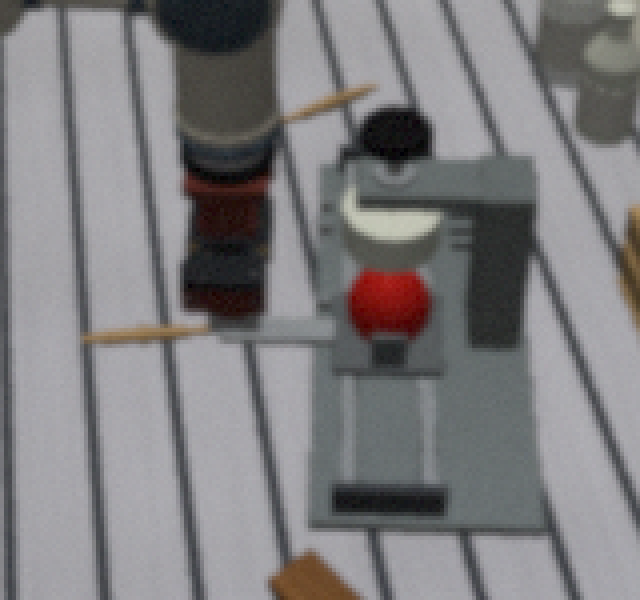

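The crop shows the gripper behind the paddle, the ball nearing the head, and bail_a undisturbed at crop (145,333). Next is the fine push to the click.

```bash
python3 - <<'E'
import bench;from bench import *
from h import *
f0=np.load("f0.npy")
log,y=push(-.046,-.014,f0,bench,-.04);print(log)
hold(.2);print(-(state()["ft_force"]-f0)[:2]@U)
move_l(W(-.13,y-.03,Z),speed=.1);hold(.1)
print(state()["time"])
i=get_image("side");cv2.imwrite("pics/s2.png",i["frame"][150:300,180:340].repeat(4,0).repeat(4,1));P=cloud(i);f=i["frame"].astype(int)
m=(f[...,2]>120)&(f[...,1]<60)&(f[...,0]<60)&(abs(P[...,2]-.08)<.06)&(P[...,0]>.3)
print(P[m].mean(0))
E
```

```text
[(-0.046, 1.1), (-0.045, 1.1), (-0.044, 0.9), (-0.043, 1.0), (-0.042, 0.1), (-0.041, 0.2), (-0.04, 0.6), (-0.039, 0.1), (-0.038, -0.3), (-0.037, 0.3), (-0.036, 0.2), (-0.035, -0.0), (-0.034, 1.3), (-0.033, 0.7), (-0.032, 4.0), (-0.031, 6.8), (-0.03, 7.2), (-0.029, 5.9), (-0.028, 4.4), (-0.027, 3.0), (-0.026, 1.7)]
0.9848758433687529
15.8667
[ 0.61198981 -0.07418754  0.09650202]
```

View pics/s2.png

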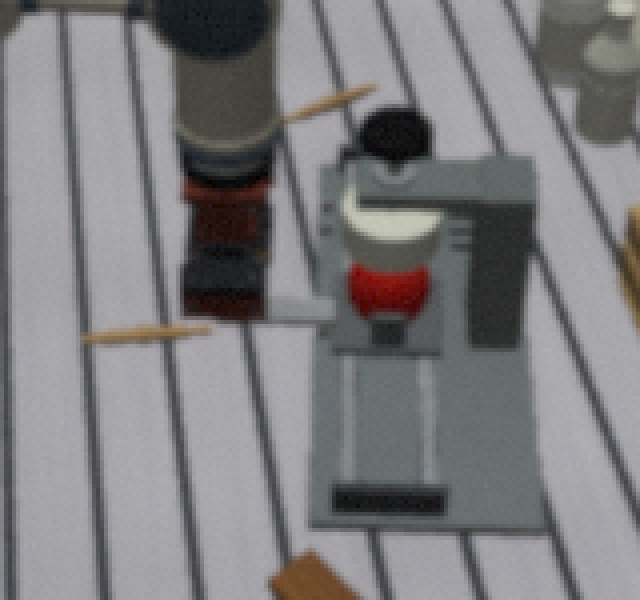

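The picture shows the ball mostly under the head, with bail_a and bail_b still in place. The crest was felt at TCP y = -0.031, so the station contact should be near -0.020. I'll ease up to it and feel whether the cradle was pulled in.

```bash
python3 - <<'E'
from bench import *
from h import *
move_l(W(-.13,-.034,Z),speed=.06);hold(.2);f0=state()["ft_force"];log=[]
for y in np.arange(-.030,-.0165,.001):
    move_l(W(-.13,y,Z),speed=.02);hold(.1);f=float(-(state()["ft_force"]-f0)[:2]@U);log.append((round(y,3),round(f,1)))
    if f>2.5: break
print(log)
move_l(W(-.13,y-.03,Z),speed=.1);hold(.1)
move_l(W(-.13,y-.03,.32),speed=.25)
i=get_image("scene");j=get_image("side");w=get_image("wrist")
np.savez("w.npz",**{k:w[k] for k in("frame","camera_matrix","view")},**{"s_"+k:i[k] for k in("frame","depth","camera_matrix","view")})
cv2.imwrite("pics/s3.png",np.vstack([np.hstack([i["frame"][150:290,130:330],j["frame"][150:290,180:380]]).repeat(2,0).repeat(2,1)]))
for d in(i,j):
    P=cloud(d);m=(P[...,2]>.098)&(P[...,2]<.118)&(abs(P[...,0]-.49)<.035)&(abs(P[...,1]+.03)<.07);q=P[m];L=(q[:,:2]-O)
    print("paddle",len(q),(L@V).mean(),(L@U).min(),(L@U).mean(),(L@U).max())
    m=(abs(P[...,2]-.235)<.006)&(d["frame"].max(2)<70)&(abs(P[...,0]-.62)<.045)&(abs(P[...,1]+.047)<.05);print("knob",m.sum(),P[m].mean(0))
print(state()["time"])
E
```

```text
[(np.float64(-0.03), -0.8), (np.float64(-0.029), -1.6), (np.float64(-0.028), -1.0), (np.float64(-0.027), -0.3), (np.float64(-0.026), -1.5), (np.float64(-0.025), 0.6), (np.float64(-0.024), 1.8), (np.float64(-0.023), -0.6), (np.float64(-0.022), -0.6), (np.float64(-0.021), -0.6), (np.float64(-0.02), -0.6), (np.float64(-0.019), -0.7), (np.float64(-0.018), -0.8), (np.float64(-0.017), -0.8)]
paddle 46 -0.1286907218766078 -0.005728930652211129 0.0014268905399119263 0.006721954011626307
knob 199 [ 0.62540439 -0.04236331  0.23388462]
paddle 65 -0.12877165559579126 -0.010449535553307972 -0.003477022468813617 0.006134972232361708
knob 182 [ 0.61963095 -0.05265022  0.23502381]
23.4333
```

View pics/s3.png

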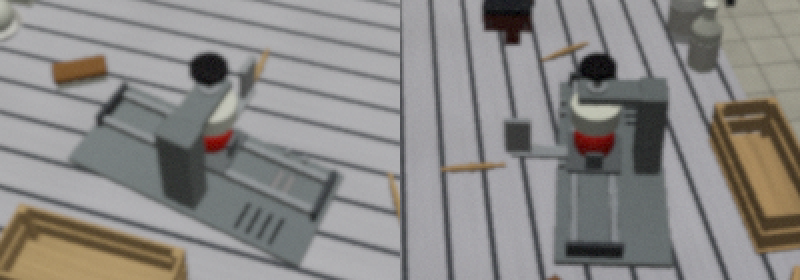

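The friction peak at -0.024 followed by free motion shows the cradle snapped in. In both views the paddle's mean is within 4 mm of the station, averaging -0.001, and the picture shows the ball under the white head with the arm clear. Next I press the knob.

```bash
python3 - <<'E'
from bench import *
from h import *
k=[.622,-.0475]
move_l([*k,.32],speed=.2,orientation=Q);move_l([*k,.25],speed=.12);hold(.2);f0=state()["ft_force"][2];log=[]
for z in np.r_[.245:.2225:-.003,.221:.211:-.001]:
    move_l([*k,z],speed=.04);s=state();f=float(s["ft_force"][2]-f0);log.append((round(float(z),4),round(float(s["ee_pos"][2]),4),round(f,1)))
    if f>22: break
hold(.5);print(log,state()["ft_force"]-f0)
j=get_image("side");cv2.imwrite("pics/s4.png",j["frame"][130:270,180:380].repeat(3,0).repeat(3,1))
move_l([*k,.25],speed=.08);move_l([*k,.32],speed=.15);hold(.1)
i=get_image("scene")
for d in(i,get_image("side")):
    P=cloud(d);m=(abs(P[...,2]-.235)<.006)&(d["frame"].max(2)<70)&(abs(P[...,0]-.62)<.045)&(abs(P[...,1]+.047)<.05);print("knob",m.sum(),P[m].mean(0))
    m=(P[...,2]>.098)&(P[...,2]<.118)&(abs(P[...,0]-.49)<.035)&(abs(P[...,1]+.03)<.07);q=P[m];L=(q[:,:2]-O);print("paddle",(L@U).mean())
print(state()["time"])
E
```

```text
[(0.245, 0.2444, -0.7), (0.242, 0.2426, 2.9), (0.239, 0.2393, 3.8), (0.236, 0.2363, 4.7), (0.233, 0.2334, 5.5), (0.23, 0.2306, 6.2), (0.227, 0.2278, 6.0), (0.224, 0.2251, 7.4), (0.221, 0.2223, 8.4), (0.22, 0.2215, 8.6), (0.219, 0.2206, 8.1), (0.218, 0.2197, 8.4), (0.217, 0.2187, 9.7), (0.216, 0.2183, 11.2), (0.215, 0.2183, 13.1), (0.214, 0.2182, 16.9), (0.213, 0.2182, 19.9), (0.212, 0.2182, 22.5)] [-6.07563788  0.42653224 22.73450204]
knob 197 [ 0.62509901 -0.04164473  0.23401143]
paddle 0.0018563216672682326
knob 178 [ 0.62018599 -0.05237225  0.23490838]
paddle -0.0042369548238341
31.725
```

View pics/s4.png

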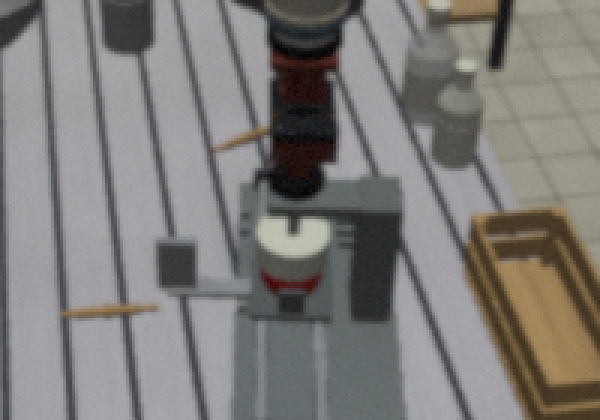

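The plunger bottomed out: the TCP stopped at 0.2182 with force rising to 22 N. The picture shows the head down over the ball, and both views have the knob back at 0.234. Next I push on to the draining station.

```bash
python3 - <<'E'
from bench import *
from h import *
move_l(W(-.13,-.05,.32),speed=.2);move_l(W(-.13,-.05,Z),speed=.2);hold(.2);f0=state()["ft_force"];log=[]
for y in np.r_[-.03,np.arange(-.022,.004,.002),.02,.04,.06,.08,np.arange(.09,.1095,.001)]:
    move_l(W(-.13,y,Z),speed=.04);f=float(-(state()["ft_force"]-f0)[:2]@U);log.append((round(float(y),3),round(f,1)))
print(log)
move_l(W(-.13,y-.03,Z),speed=.1);move_l(W(-.13,y-.03,.32),speed=.25);hold(.1)
i=get_image("scene");j=get_image("side")
for d in(i,j):
    P=cloud(d);m=(P[...,2]>.098)&(P[...,2]<.118)&(abs(P[...,0]-.515)<.035)&(abs(P[...,1]-.1)<.07);q=P[m];L=(q[:,:2]-O);print("paddle",len(q),(L@V).mean(),(L@U).mean())
cv2.imwrite("pics/s5.png",np.hstack([i["frame"][150:290,130:330],j["frame"][130:270,180:380]]).repeat(2,0).repeat(2,1))
print(state()["time"])
E
```

```text
[(-0.03, 0.9), (-0.022, 1.2), (-0.02, 1.3), (-0.018, 2.5), (-0.016, 1.1), (-0.014, 1.7), (-0.012, 4.5), (-0.01, 5.4), (-0.008, 2.2), (-0.006, 1.9), (-0.004, 1.7), (-0.002, 0.3), (0.0, 1.0), (0.002, 1.9), (0.02, 1.6), (0.04, 0.7), (0.06, 1.1), (0.08, 1.0), (0.09, 1.0), (0.091, 1.6), (0.092, 1.8), (0.093, 1.3), (0.094, 1.4), (0.095, 1.5), (0.096, 1.9), (0.097, 1.9), (0.098, 4.1), (0.099, 7.1), (0.1, 6.9), (0.101, 6.8), (0.102, 5.0), (0.103, 3.7), (0.104, 3.2), (0.105, 1.6), (0.106, 2.6), (0.107, 2.1), (0.108, 1.7), (0.109, 2.3)]
paddle 49 -0.1273472811472654 0.12668485365986373
paddle 59 -0.12755518632933513 0.12193075146903573
47.5667
```

View pics/s5.png

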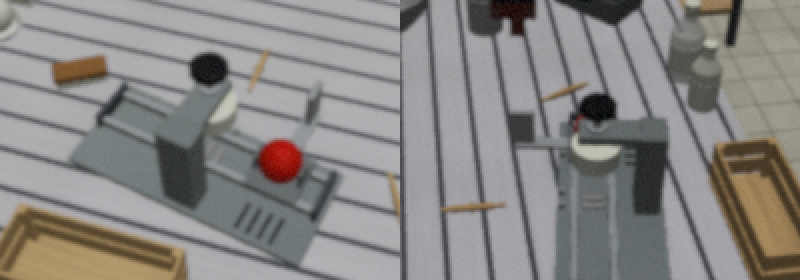

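The picture shows the ball at the drain end with the bystanders in place, but the paddle moved only about 125.5 mm of the 130. I'll push on until the force turns firm, since the end stop is inside the allowed range.

```bash
python3 - <<'E'
from bench import *
from h import *
move_l(W(-.13,.085,Z),speed=.25);hold(.2);f0=state()["ft_force"];log=[]
for y in np.r_[.098,.104:.1205:.001]:
    move_l(W(-.13,y,Z),speed=.04);s=state();f=float(-(s["ft_force"]-f0)[:2]@U);log.append((round(float(y),3),round(f,1)))
    if f>6: break
print(log)
move_l(W(-.13,y-.03,Z),speed=.1);move_l(W(-.13,y-.03,.32),speed=.25);hold(.1)
i=get_image("scene");j=get_image("side")
for d in(i,j):
    P=cloud(d);m=(P[...,2]>.098)&(P[...,2]<.118)&(abs(P[...,0]-.515)<.035)&(abs(P[...,1]-.1)<.07);q=P[m];L=(q[:,:2]-O);print("paddle",len(q),(L@V).mean(),(L@U).mean())
    m=(abs(P[...,2]-.235)<.006)&(d["frame"].max(2)<70)&(abs(P[...,0]-.62)<.045)&(abs(P[...,1]+.047)<.05);print("knob",m.sum(),P[m].mean(0))
print(state()["time"])
E
```

```text
[(0.098, -0.4), (0.104, 0.1), (0.105, 0.2), (0.106, 0.0), (0.107, -0.8), (0.108, -0.3), (0.109, -0.2), (0.11, 0.0), (0.111, -0.6), (0.112, -2.2), (0.113, -0.8), (0.114, -0.1), (0.115, -0.0), (0.116, -0.0), (0.117, 0.7), (0.118, 3.3), (0.119, 6.3)]
paddle 50 -0.12785053211358532 0.13481894652292004
knob 195 [ 0.62520184 -0.04178746  0.23394016]
paddle 54 -0.12670420372153732 0.12906894066561558
knob 176 [ 0.62008259 -0.05228529  0.23493387]
55.1417
```

The end stop was felt, and the paddle is now about 133 mm past its scrub position, so travel is about 0.260–0.264 and in range. The plunger is up and the arm is clear.

```bash
python3 -c "
from bench import *
print(job_done())"
```

```text
the job is handed in; nothing more can be done
None
```

I handed the job in at about 55 s, without seeing a verdict: the cradle clicked into the scrub station, the plunger went to its stop and sprang back up, and the cradle sits at the drain end at about 0.263 m (allowed 0.255 to 0.2655), with the arm clear and the bystanders that the last picture covered looking unmoved.

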